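# Put the chuck key away and shut the chuck case

## Task

Lift the red-handled chuck key up and off its fork under the wire shelf, lay it in the empty compartment of the wooden chuck case, then lower the lid gently - do not drop or throw it - and press it down until the spring catch snaps and it stays fully closed. Do not force the lid hard, and leave the blue-handled key hanging and the other things on the bench where they are.

Things in the scene. Friction and masses are not known exactly. Their poses are not given: they have to be found in the camera images.
- case: Light wood case fixed to the bench, outside 190 (x) x 300 (y) x 70 (z) mm, walls and floor 6 mm. Origin: centre of its underside; x points from its front wall to the hinge side, z up. A divider 45 mm high, centred at y = +30 mm, splits it: on the +y side sits a dark steel chuck (fixed), the -y side is the empty compartment for the key, 178 (x) x 171 (y) mm inside.
- bay (a point): Centre of the empty compartment's floor (0, -57, 6 mm in the case frame); axes as the case.
- lid (a joint): Lid angle, rad: 0 closed, 1.57 upright, starts at 1.55 to 1.75. Hinge along the case's y on its far rim, stiff (0.5 N m friction): the 0.35 kg lid stays where it is left. A sprung catch at the front resists below 0.1 rad; the push at the front edge rises to 8 to 14 N (more nearer the hinge), then below 0.035 rad it snaps in, pulls the lid to 0 and holds it. Short of that the lid stays ajar.
- lid_hinge (a point): On the hinge line, middle of the lid's underside (case frame 95, 0, 70.5 mm); turns with the lid: -x runs along the lid to its front edge, z is the outer face's normal.
- lid_edge (a point): Middle of the lid's flat outer (top) face, 190 mm from the hinge; axes as lid_hinge. The lid is 8 mm thick, 300 mm wide and ends 12 mm beyond this point; no knob. On its inside, 75 mm to +y (chuck side) and 23 mm nearer the hinge, a small brass catch tongue stands out 25 mm; it rides over a steel roller inside the front wall.
- key: T-handled chuck key with red sleeves, 0.16 to 0.26 kg. Origin: centre of the T-bar, which lies along y, 86 mm long, 12 mm thick (15 at the red ends). The dark 14 mm square shaft runs along -z and ends 130 mm below the origin. Hangs shaft down on either of the rack's two forks, with the T-bar across the two prongs.
- key_grip (a point): Point on the key's shaft 92 mm below the T-bar centre, 38 mm above the shaft's end: the place to grip; axes as the key.
- rack: White rack, fixed, 350 mm wide; origin on the bench below the middle of the T-bars, front is -x, z up. Forks at y = +75 and -75 mm, T-bars at z = 235. Fork: two prongs 8 mm thick, 34 mm apart, tips 15 mm before the shaft, turned up 9 mm: lift 20 mm, then pull to -x. A wire shelf above (x -42 to 77, z 333 to 341) lets the tool in only leaning about 45 degrees from the front.
- spare: The same kind of key with blue sleeves, hanging on the other fork; leave it there.
- wax: Bystander: yellow-labelled round tin, 68 mm across, 70 mm tall, at the back of the table; leave alone.
- glue: Bystander: white bottle with orange cap, 56 mm across, 150 mm tall, at the back of the table; leave alone.
- bowl: Bystander: turned wooden bowl, 100 mm across, 40 mm tall, front left; leave alone.
- spindle: Bystander: turned wooden spindle standing on end, 48 mm across, 120 mm tall, right of the robot; leave alone.
- blank: Bystander: dark wood block 160 x 45 x 45 mm lying in front of the robot to the right; leave alone.
- screwdriver: Bystander: screwdriver lying flat on the right, beside the lathe; leave alone.
Things that resemble listed ones, but are neither listed nor needed, are in the scene too. Leave any purple, turquoise or white look-alike of the key alone.

How it is judged:
By the outcome, as a careful person would: the job done as asked, in the order asked, and still so for the second after the job is handed in, with the robot touching nothing.
It also fails if it takes over 69 s, if anything falls off the work surface, if the arm or the gripper's body presses on something with over 40 N, if the wrist force passes 120 N, or if a joint passes its speed limit or range.

## Robot

A 6-joint arm with a two-finger parallel gripper is mounted at the origin on the work surface. World frame = base frame: x ahead of the robot, y to its left, z up, the work surface at z = 0. Lengths are in mm, angles in rad, forces in N, time in s.
With the tool pointing down it reaches from about 400 to 925 mm from the base axis. Payload 12.5 kg.
Tool frame: the origin (TCP) lies at the very end of the fingers, on their centre line; the grasp point (between the pads) lies 19 mm behind it; z points along the fingers, x is the direction in which the jaws open and shut, and the axes are right-handed (so a half turn about z gives the same grasp; the last joint's range is limited). The gripper opens to 95 mm and grips with 3 to 60 N. Pads are 20 mm wide; open, the fingers measure 119 mm over their backs; the gripper's body (75 mm by 180 mm) begins 59 mm behind the grasp point.
Start: joints at [1.158, 0.491, 1.559, -0, 1.092, -0.106], TCP at [188.739, 595.839, 214.661] pointing down, gripper open.
Joint ranges: [-3.1, 3.1], [-0.84, 2.19], [0.05, 2.79], [-1.13, 4.28], [0.06, 2.93], [-2.69, 2.69]. Speed limits (rad/s): [2.22, 2.22, 2.79, 3.14, 3.14, 3.14].

## Interface

Orientations are given as [roll, pitch, yaw] about the fixed x, y, z axes, in that order (R = Rz(yaw) Ry(pitch) Rx(roll)).
In Python, from cell import state, viewer, ticket, look_for, regions_of gives the robot as it stands.
- The arm moves only by the shell command python3 -m inch 'ROWS'. ROWS is JSON, a list of rows, each a list of 7 numbers: the turn, a rotation vector about the world's x, y, z in degrees, then the shift along the world's x, y, z in mm, then the opening, from -1 (shut) to 1 (fully open). In form: [[rx, ry, rz, tx, ty, tz, hand], ...]. A call has 1 to 10 rows; each row shifts and turns the commanded pose from where the row before left it; what a row does not reach is not made up. A row lasts 1/10 s, in which the tool goes at most 50 mm and 8.59 degrees, less where a joint would pass 70% of its speed; a pose out of reach is approached as far as the arm can. A call with a gripper value outside its range is refused whole. The fingers move at their own pace and stop on an object; the grip force is fixed at half the most. Time passes only in rows, so rows that do not move let the fingers close. It gives the time, the measured TCP pose, the force and the opening at its end, in the units of the state.
- state(): the state, without advancing time (a new reading comes with each control period).
- viewer.read_camera(name): name is "side" or "top"; returns a dict with "color" (384x512x3 uint8, red, green, blue), "depth" (384x512 float32, mm along the optical axis (not along the pixel's ray), 0 where there is no reading), "fx", "fy", "cx", "cy" (pixels), "position" and "orientation" of the camera in the world. Camera axes: x right, y down, z forward; pixel columns grow to the right and rows downward; lengths in mm; the calibration is good to about 2 mm. A picture is of the moment at which its call begins.
- ticket.job_done(): hands the job in, once; it reports no verdict.
Trained networks look in the newest picture that a camera, given by its name, has taken for a name from the list of things; names that differ only in an ending like _2 or _b are one class to them, and where a whole thing is asked for, a point or a joint stands for the part that bears it (a point fixed in the world has none). Each returns a list of dicts, best first, with "score" (0 to 1); they miss things now and then, are a little off and sometimes report something else, mostly with a low value. They report only what shows in the picture. A call takes as long as a camera call. They do not tell look-alikes from the thing itself.
- look_for(name, camera): "box" ([left, top, right, bottom] as shares, 0 to 1, of the picture: columns of its width, rows of its height, round what is visible of it).
- regions_of(name, camera): "pixels" (384x512 bool, what is visible of it) and "box" ([left, top, right, bottom] as shares, 0 to 1, of the picture: columns of its width, rows of its height, round what is visible of it).
The state is a dict: "t": time; "joints": joint angles; "qvel": joint speeds; "tau": joint torques, N m; "eef_pos": TCP position; "tcp_rot": TCP orientation; "ft_force": force on the tool from outside, world axes, zero at the start; "moment": the same for the moment, N m; "opening": opening from 0.0 (shut) to 1.0 (fully open).
Only numpy, scipy, OpenCV 4.12 (cv2) and the standard library are available. Lean on these libraries where they do the work, as an engineer would, in place of code of your own. Each camera call takes 0.05 s, during which the arm holds its last target. There are 200 camera calls.

## Working session

There is one attempt and no reset: what is moved stays moved. The work goes in short steps, Python scripts to look and compute and a shell command to move; the robot and the scene stay as the last step left them, time stands still between calls to the robot, and variables do not carry over. Pictures are saved under pics/ and viewed, on a budget of 10 in all, crops included, one or two more only if the job needs it, and the job is handed in when it is done.

```bash
mkdir -p pics; ls
cat > h.py <<'E'
import numpy as np, cv2
from cell import state, viewer, ticket, look_for, regions_of
from scipy.spatial.transform import Rotation as R
def cam(n): return viewer.read_camera(n)
def rot(o):
    o=np.array(o,float)
    if o.shape==(3,3): return o
    return R.from_euler('xyz',o).as_matrix() if o.size==3 else R.from_quat(o).as_matrix()
def cloud(c):
    d=c["depth"]; v,u=np.mgrid[:d.shape[0],:d.shape[1]]
    p=np.stack([(u-c["cx"])/c["fx"]*d,(v-c["cy"])/c["fy"]*d,d],-1)
    return p@rot(c["orientation"]).T+np.array(c["position"])
def proj(c,P):
    q=(np.atleast_2d(P)-np.array(c["position"]))@rot(c["orientation"])
    return np.c_[q[:,0]/q[:,2]*c["fx"]+c["cx"],q[:,1]/q[:,2]*c["fy"]+c["cy"]]
def save(c,name,crop=None,s=1):
    im=c["color"][...,::-1]
    if crop: im=im[crop[1]:crop[3],crop[0]:crop[2]]
    cv2.imwrite("pics/"+name,cv2.resize(im,None,fx=s,fy=s,interpolation=cv2.INTER_CUBIC))
E
python3 - <<'E'
from h import *
print(state())
for n in("side","top"):
    c=cam(n); save(c,n+"0.png",s=1.5); print(n,c["position"],c["orientation"],c["fx"],c["cx"],c["cy"])
    P=cloud(c)
    for k in("case","lid_hinge","key","spare","rack","bowl","spindle","glue","wax"):
        for r in regions_of(k,n)[:4]:
            m=r["pixels"]&(c["depth"]>0)
            if m.sum()==0: continue
            v,u=np.nonzero(m); q=P[m]
            print(k,round(r["score"],2),m.sum(),"px",int(u.mean()),int(v.mean()),np.percentile(q,[3,50,97],axis=0).round().tolist(), np.median(c["color"][m],axis=0))
E
```

```text
pics
{'t': 0.0, 'joints': array([ 1.15841999e+00,  4.91570343e-01,  1.55947140e+00, -7.57586405e-07,
        1.09170196e+00, -1.05610490e-01]), 'qvel': array([ 9.68277907e-04,  8.72814694e-05, -1.68126419e-03, -1.43108456e-03,
       -1.11094426e-04, -9.96895130e-04]), 'tau': array([ 3.59441263e-03, -6.12651801e+01, -2.58166891e+01,  6.93629170e-02,
        4.83231072e-02, -8.86212592e-05]), 'eef_pos': array([188.61751658, 595.59159601, 214.04749403]), 'tcp_rot': array([-3.14147199e+00,  1.14470288e-03,  1.26403090e+00]), 'ft_force': array([ 0.35771375, -0.140741  , -0.12202773]), 'moment': array([-7.53512255e-05, -1.78638847e-02,  1.62563317e-02]), 'opening': 0.9974937054856255}
side [546.54599733 822.07146246 912.2027085 ] [-2.28117922 -0.00437642  3.12169282] 418.2251908819291 260.4504367282885 187.0833488372437
case 0.91 5790 px 246 184 [[426.0, -281.0, 3.0], [590.0, -165.0, 50.0], [654.0, 12.0, 269.0]] [127.  97.  60.]
lid_hinge 0.57 1994 px 222 164 [[602.0, -277.0, 84.0], [630.0, -113.0, 191.0], [657.0, 3.0, 270.0]] [124.  95.  59.]
key 0.97 508 px 218 364 [[591.0, 351.0, -1.0]
[... 2171 characters left out ...]
14.0, 393.0, 402.0]] [166. 131. 111.]
rack 0.25 265 px 233 135 [[736.0, 9.0, 36.0], [763.0, 36.0, 67.0], [796.0, 66.0, 77.0]] [233. 225. 216.]
bowl 0.67 541 px 164 267 [[217.0, 256.0, -1.0], [258.0, 302.0, 21.0], [302.0, 341.0, 45.0]] [141.  90.  52.]
spindle 0.68 192 px 359 254 [[292.0, -480.0, -3.0], [313.0, -435.0, 111.0], [332.0, -421.0, 126.0]] [181.  138.5  91. ]
spindle 0.39 5325 px 278 191 [[430.0, -278.0, -1.0], [556.0, -136.0, 14.0], [646.0, 8.0, 268.0]] [90. 69. 47.]
glue 0.45 175 px 277 142 [[712.0, -153.0, 41.0], [728.0, -130.0, 105.0], [749.0, -109.0, 153.0]] [131. 115.  91.]
wax 0.53 241 px 234 135 [[735.0, 9.0, 37.0], [761.0, 36.0, 67.0], [792.0, 62.0, 77.0]] [233. 225. 217.]
```

View pics/side0.png

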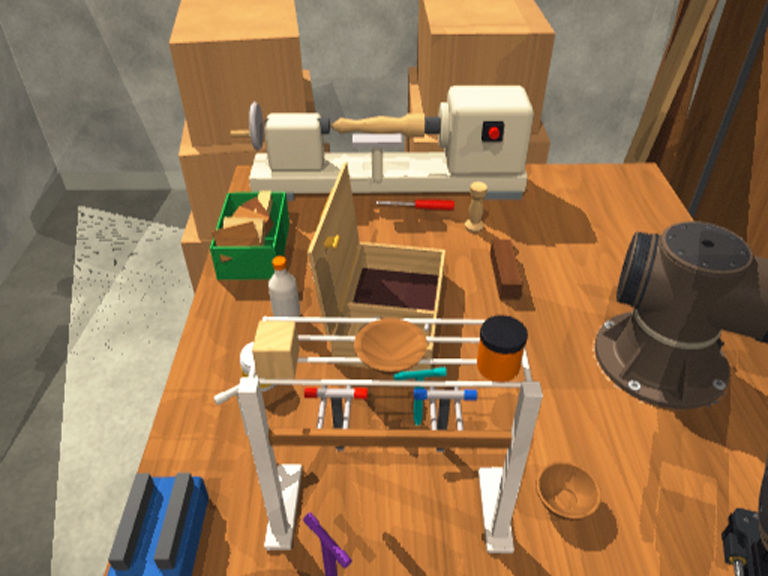

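View pics/top0.png

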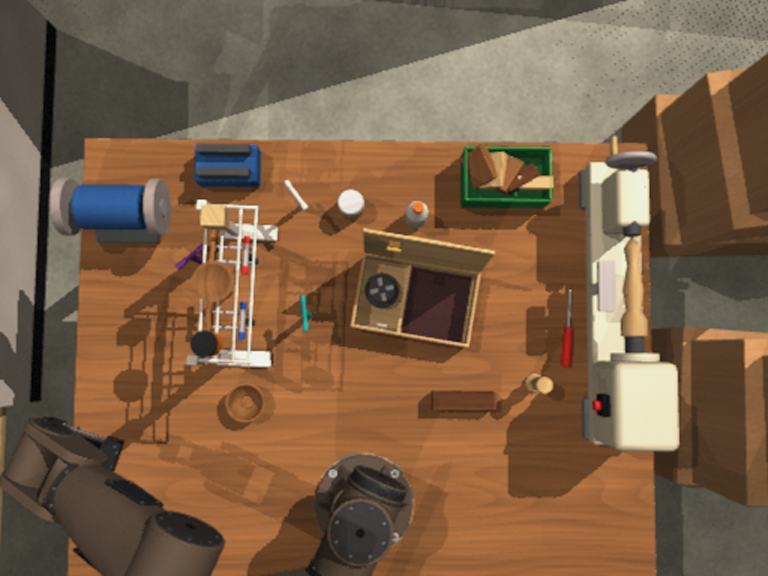

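Side view (768 px wide): the red key is at (336,393) on the left fork and the blue spare at (446,394). There are look-alikes to avoid: turquoise standing at (420,374), purple at (328,540) and white at (235,390). The lathe-side screwdriver handle at (435,204) is also red. I choose the one on the fork at (336,393) and check it in a close crop.

Run:
```python
from h import *
for n in("side","top"):
    c=cam(n); P=cloud(c); col=c["color"].astype(int); r,g,b=col[...,0],col[...,1],col[...,2]
    if n=="side": save(c,"crop1.png",(180,220,370,390),4)
    for nm,m,x0,x1 in(("red",(r>110)&(r>2*g)&(r>2*b),560,660),("blue",(b>100)&(b>1.6*r),400,520)):
        m=m&(P[...,0]>x0)&(P[...,0]<x1)&(abs(P[...,1]-270)<20)&(abs(P[...,2]-238)<20)
        q=P[m]; xm=(q[:,0].min()+q[:,0].max())/2
        for s in(q[q[:,0]<xm],q[q[:,0]>xm]): print(n,nm,len(s),s.mean(0).round(1),s.min(0).round(),s.max(0).round())
    # shaft
    m=(abs(P[...,0]-608)<18)&(abs(P[...,1]-270)<25)&(P[...,2]>95)&(P[...,2]<215)
    q=P[m]
    for z in range(95,215,15):
        s=q[(q[:,2]>=z)&(q[:,2]<z+15)]
        if len(s): print(n,"shaft",z,len(s),s.mean(0).round(1))
    # case rim
    m=(abs(P[...,2]-70)<5)&(P[...,0]>410)&(P[...,0]<680)&(P[...,1]>-300)&(P[...,1]<30)
    q=P[m]; rc=cv2.minAreaRect(q[:,:2].astype(np.float32)); print(n,"rim",len(q),rc,cv2.boxPoints(rc).round().tolist())
    rg=[t for t in regions_of("lid_hinge",n)]
    if rg:
        q=P[rg[0]["pixels"]&(c["depth"]>0)]; q=q[q[:,2]>90]; ce=np.median(q,axis=0)
        q=q[np.linalg.norm(q-ce,axis=1)<220]; w,v=np.linalg.eigh(np.cov((q-ce).T)); print("lid n",v[:,0].round(3),q.mean(0).round(),q[:,2].max(),q.min(0).round(),q.max(0).round())
```

```text
side red 63 [574.5 273.8 239.2] [566. 266. 232.] [583. 280. 243.]
side red 51 [642.4 271.5 239.1] [634. 263. 233.] [650. 277. 243.]
side blue 50 [424.9 278.2 239.7] [416. 271. 235.] [434. 284. 243.]
side blue 58 [492.9 276.6 238.6] [484. 269. 232.] [501. 281. 244.]
side shaft 95 3 [608.7 274.5 107.9]
side shaft 110 11 [607.8 275.5 114.8]
side shaft 155 12 [608.5 275.5 166.8]
side shaft 170 33 [607.7 275.3 177.9]
side shaft 185 28 [608.2 274.8 191.7]
side shaft 200 34 [608.2 275.8 207.3]
side rim 395 ((524.5257568359375, -126.93902587890625), (307.3604736328125, 195.90260314941406), 80.51519012451172) [[403.0, -262.0], [596.0, -295.0], [646.0, 8.0], [453.0, 41.0]]
lid n [ 0.982 -0.162 -0.097] [ 631. -121.  194.] 272.85260942319803 [ 594. -294.   90.] [666.   8. 273.]
top red 18 [572.1 266.5 240.2] [565. 261. 224.] [581. 272. 248.]
top red 16 [639.8 264.1 241.6] [634. 258. 230.] [646. 270. 249.]
top blue 17 [422.8 273.2 239.9] [417. 268. 232.] [431. 280. 244.]
top blue 15 [489.8 271.1 239.6] [485. 266. 234.] [495. 278. 246.]
top shaft 110 3 [605.8 259.1 122.9]
top shaft 125 2 [601.2 263.2 130.4]
top shaft 140 3 [607.1 259.4 141.9]
top shaft 155 1 [601.2 259.7 159.5]
top shaft 170 1 [601.9 262.6 181.9]
top shaft 185 5 [604.6 262.5 193.8]
top shaft 200 3 [603.8 261.5 212.5]
top rim 350 ((521.5247802734375, -129.97471618652344), (300.1580505371094, 192.88394165039062), 80.31990814208984) [[401.0, -262.0], [591.0, -294.0], [642.0, 2.0], [452.0, 34.0]]
  return _methods._mean(a, axis=axis, dtype=dtype,
  ret = um.true_divide(
  avg = a.mean(axis, **keepdims_kw)
<stdin>:21: RuntimeWarning: Degrees of freedom <= 0 for slice
  c *= np.true_divide(1, fact)
  c *= np.true_divide(1, fact)
Traceback (most recent call last):
numpy.linalg.LinAlgError: Eigenvalues did not converge
```

View pics/crop1.png

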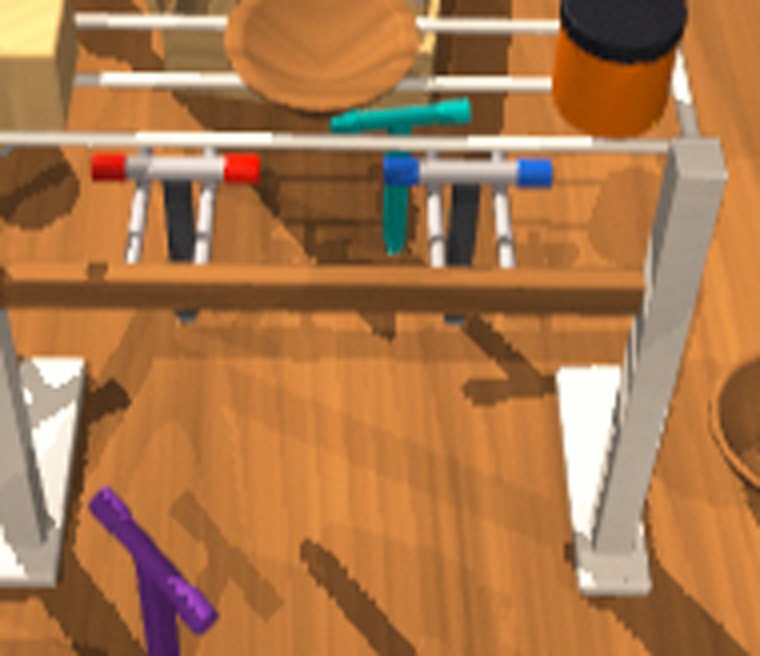

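Choice confirmed: dark shaft, red sleeves, hanging across the prongs at crop (178,168). I'm going up over the rack, with the yaw turn on the way.

```bash
python3 -m inch '[[0,0,-7.5,0,0,40,1],[0,0,-7.5,0,0,40,1],[0,0,-7.5,0,0,40,1],[0,0,-7.5,0,0,40,1],[0,0,-7.5,0,0,40,1],[0,0,-7.5,0,0,40,1],[0,0,-7.5,0,0,40,1],[0,0,-7.5,0,0,40,1],[0,0,-7.2,0,0,30,1],[0,0,-7.2,0,0,0,1]]'
python3 -m inch '[[0,0,0,30,-40,0,1],[0,0,0,30,-40,0,1],[0,0,0,30,-40,0,1],[0,0,0,30,-40,0,1],[0,0,0,30,-40,0,1],[0,0,0,30,-40,0,1],[0,0,0,30,-40,0,1],[0,0,0,30,-40,0,1],[0,0,0,30,-40,0,1],[0,0,0,30,-40,0,1]]'
```

```text
t: 2.2
eef_pos: [188.6, 595.7, 569.0]
tcp_rot: [-3.135, -0.003, -0.04]
ft_force: [0.7, 0.7, 0.1]
opening: 1.0
t: 3.2
eef_pos: [489.5, 193.9, 564.9]
tcp_rot: [-3.141, -0.001, -0.035]
ft_force: [-0.3, 1.4, 0.3]
opening: 1.001
```

```bash
python3 -m inch '[[7.1,-0.25,0,15,-14,-14,1],[7.1,-0.25,0,15,-14,-14,1],[7.1,-0.25,0,15,-14,-14,1],[7.1,-0.25,0,15,-14,-14,1],[7.1,-0.25,0,15,-14,-14,1],[7.1,-0.25,0,15,-14,-14,1],[7.4,-0.25,0,15,-14,-14,1],[0,0,0,10,-10,-10,1],[0,0,0,0,0,0,1],[0,0,0,0,0,0,1]]'; python3 -c "
from h import *; s=state(); print(s['joints'].round(2))"
```

```text
t: 4.2
eef_pos: [603.6, 88.5, 457.6]
tcp_rot: [-2.271, -0.002, -0.034]
ft_force: [0.4, 0.8, 0.3]
opening: 0.996
[-0.31  0.36  1.38  0.83  1.66 -0.31]
```

```bash
python3 -m inch '[[0,0,0,0,15,-40,1],[0,0,0,0,15,-40,1],[0,0,0,0,15,-40,1],[0,0,0,0,17,-40,1],[0,0,0,0,18,-36,1],[0,0,0,1,15,-30,1],[0,0,0,0,15,-30,1],[0,0,0,0,0,0,1],[0,0,0,0,0,0,1]]'
python3 - <<'E'
from h import *
c=cam("side"); save(c,"pre.png",(150,150,390,330),3)
s=state(); T=R.from_euler('xyz',s['tcp_rot']).as_matrix(); print(s['eef_pos'].round(1),T[:,2].round(3),T[:,0].round(3),(s['eef_pos']-19*T[:,2]).round(1),s['joints'].round(2))
print(proj(c,[[607.5,268.4,143],[607.5,268.4,190]])-[150,150])
E
```

```text
t: 5.1
eef_pos: [604.8, 198.8, 202.6]
tcp_rot: [-2.269, -0.003, -0.032]
ft_force: [-0.1, 0.6, 0.2]
opening: 1.002
[605.3 198.2 203.1] [ 0.028  0.766 -0.643] [ 0.999 -0.033  0.004] [604.7 183.6 215.3] [-0.13  0.58  1.74  0.97  1.18 -0.66]
[[ 76.21382944 138.30375086]
 [ 75.13084722 125.03852702]]
```

View pics/pre.png

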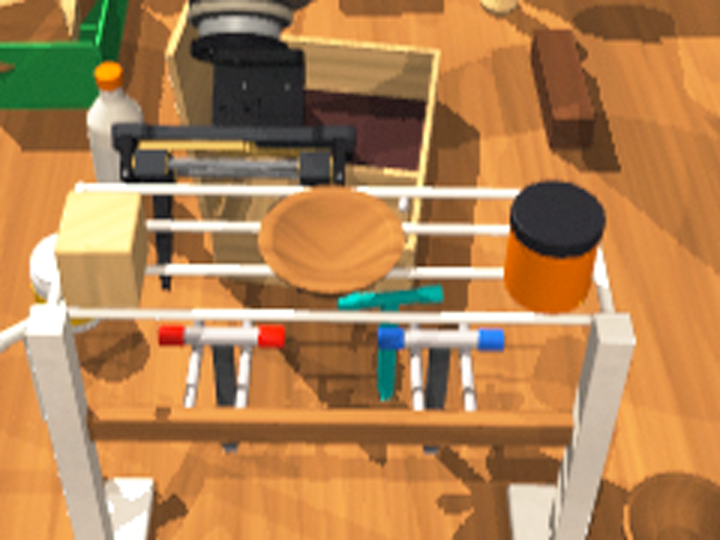

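The picture shows the tool clear of the lid and shelf, with the gripper at about (235,150) in line with the red key's shaft at (226,375). Moving in.

```bash
python3 -m inch '[[0,0,0,0.5,14,-12,1],[0,0,0,0.5,14,-12,1],[0,0,0,0.5,14,-12,1],[0,0,0,0.5,14,-12,1],[0,0,0,0.5,14,-12,1],[0,0,0,0.5,14.5,-12,1],[0,0,0,0,0,0,1],[0,0,0,0,0,0,-1],[0,0,0,0,0,0,-1],[0,0,0,0,0,0,-1]]'; python3 -m inch '[[0,0,0,0,0,0,-1],[0,0,0,0,0,0,-1],[0,0,0,0,0,0,-1],[0,0,0,0,0,0,-1]]'
```

```text
t: 6.15
eef_pos: [608.1, 281.8, 129.2]
tcp_rot: [-2.268, -0.001, -0.036]
ft_force: [0.3, -0.2, 0.1]
opening: 0.803
t: 6.55
eef_pos: [607.8, 282.2, 128.7]
tcp_rot: [-2.268, -0.0, -0.035]
ft_force: [-0.3, 0.4, -1.1]
opening: 0.473
```

```bash
python3 -m inch '[[0,0,0,0,0,0,-1],[0,0,0,0,0,0,-1],[0,0,0,0,0,0,-1],[0,0,0,0,0,0,-1],[0,0,0,0,0,0,-1],[0,0,0,0,0,0,-1],[0,0,0,0,0,0,-1]]'
```

```text
t: 7.25
eef_pos: [607.7, 282.3, 128.6]
tcp_rot: [-2.268, -0.0, -0.035]
ft_force: [0.8, 0.6, -2.2]
opening: 0.142
```

```bash
python3 -m inch '[[0,0,0,0,0,0,-1],[0,0,0,0,0,5,-1],[0,0,0,0,0,6,-1],[0,0,0,0,0,6,-1],[0,0,0,0,0,6,-1],[0,0,0,0,0,2,-1],[0,0,0,0,0,0,-1],[0,0,0,0,0,0,-1]]'
python3 - <<'E'
from h import *
c=cam("side"); save(c,"lift.png",(180,220,330,340),5)
P=cloud(c); col=c["color"].astype(int); r,g,b=col[...,0],col[...,1],col[...,2]
m=(r>110)&(r>2*g)&(r>2*b)&(abs(P[...,0]-608)<60)&(abs(P[...,1]-260)<40)&(P[...,2]>200)
q=P[m]; 
for s in(q[q[:,0]<608],q[q[:,0]>608]): print(len(s),s.mean(0).round(1))
E
```

```text
t: 8.05
eef_pos: [607.7, 282.3, 153.6]
tcp_rot: [-2.268, -0.0, -0.035]
ft_force: [-0.1, -0.5, -2.7]
opening: 0.149
37 [574.  265.6 257. ]
31 [642.6 261.8 256.3]
```

View pics/lift.png

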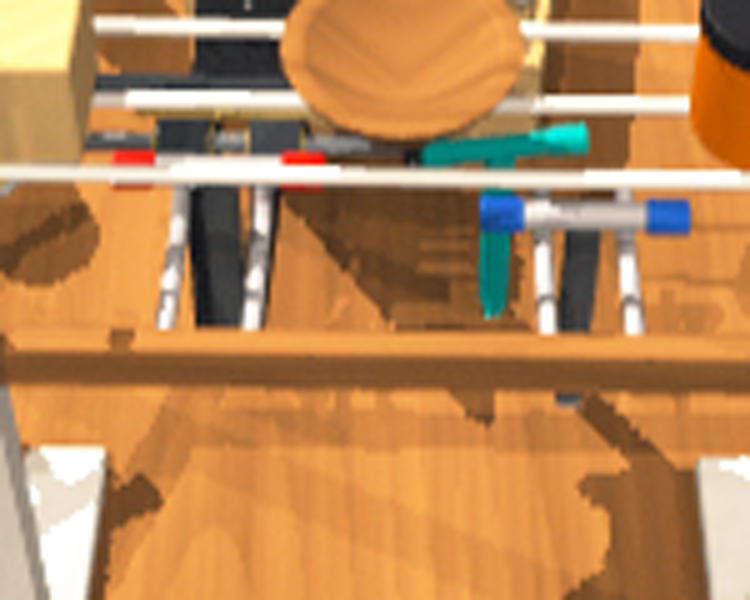

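The red key is off the prongs: its sleeves are at (133,168) and (303,168), above the fork, and blue is still hanging. I'm lifting a touch more, then pulling out to the front.

```bash
python3 -m inch '[[0,0,0,0,-2,4,-1],[0,0,0,0,-6,1,-1],[0,0,0,0,-8,0,-1],[0,0,0,0,-10,0,-1],[0,0,0,0,-12,0,-1],[0,0,0,0,-15,0,-1],[0,0,0,0,-15,0,-1],[0,0,0,0,-15,0,-1],[0,0,0,0,-15,0,-1],[0,0,0,0,0,0,-1]]'
```

```text
t: 9.1
eef_pos: [608.3, 182.1, 158.6]
tcp_rot: [-2.269, -0.001, -0.037]
ft_force: [0.0, 0.1, -1.6]
opening: 0.147
```

```bash
python3 -m inch '[[0,0,0,0,-10,25,-1],[0,0,0,0,-5,40,-1],[0,0,0,0,0,40,-1],[0,0,0,0,0,40,-1],[0,0,0,0,0,40,-1],[0,0,0,0,0,40,-1],[0,0,0,0,0,40,-1],[0,0,0,0,0,30,-1],[0,0,0,0,0,0,-1]]'
python3 -m inch '[[-7,0.7,-0.76,-12,-38,0,-1],[-7,0.7,-0.76,-12,-38,0,-1],[-7,0.7,-0.76,-12,-38,0,-1],[-7,0.7,-0.76,-12,-38,0,-1],[-7,0.7,-0.76,-12,-38,0,-1],[-7,0.7,-0.76,-12,-38,0,-1],[-7,0.7,-0.76,-12,-38,0,-1],[-7,0.7,-0.76,-12,-38,0,-1],[-7,0.7,-0.76,-12,-38,0,-1],[-7,0.7,-0.76,-12,-40,0,-1]]'
python3 -m inch '[[0,0,0,0,0,0,-1],[0,0,0,0,0,0,-1]]'
python3 - <<'E'
from h import *
c=cam("side"); save(c,"hover.png",(150,60,390,240),3)
s=state(); T=R.from_euler('xyz',s['tcp_rot']).as_matrix(); print(s['eef_pos'].round(1),T[:,2].round(3),T[:,0].round(3),s['tcp_rot'].round(3),s['joints'].round(2))
ps=-9.6; Td=R.from_euler('xyz',[180-20,0,ps],degrees=True).as_matrix(); print(Td[:,2], R.from_matrix(Td@T.T).as_rotvec(degrees=True).round(1))
E
```

```text
t: 10.0
eef_pos: [607.7, 169.7, 457.9]
tcp_rot: [-2.269, -0.007, -0.034]
ft_force: [0.5, -0.6, -1.9]
opening: 0.143
t: 11.0
eef_pos: [487.0, -213.7, 452.8]
tcp_rot: [2.784, -0.009, -0.178]
ft_force: [-0.1, -0.1, -2.9]
opening: 0.144
t: 11.2
eef_pos: [487.6, -212.1, 452.5]
tcp_rot: [2.79, -0.008, -0.179]
ft_force: [0.1, 0.2, -2.5]
opening: 0.142
[ 487.8 -212.   452.8] [-0.053 -0.34  -0.939] [ 0.984 -0.178  0.009] [ 2.79  -0.009 -0.179] [-0.36  0.18  1.45 -0.35  1.45 -0.15]
[-0.05703827 -0.33723051 -0.93969262] [0.2 0.5 0.6]
```

View pics/hover.png

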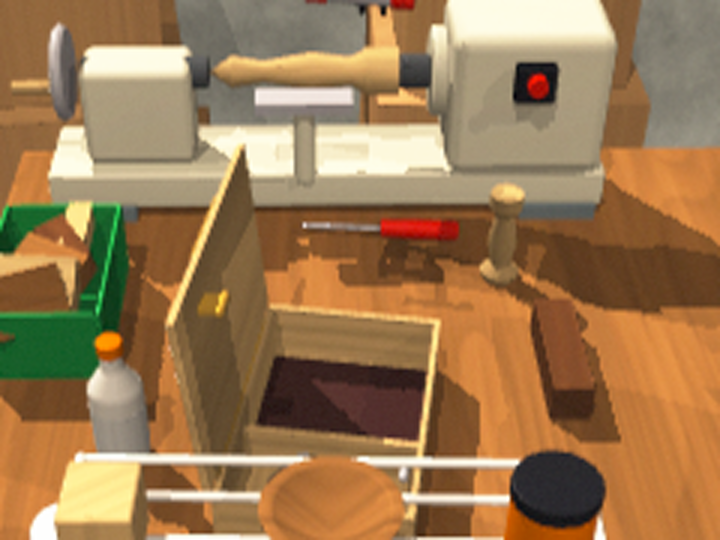

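The case is open at (340,400) with the compartment clear, and the key is held just above this crop. Lowering to just over the rim, then one close look.

```bash
python3 -m inch '[[0,0,0,0,-1,-40,-1],[0,0,0,0,-1,-40,-1],[0,0,0,0,-1,-40,-1],[0,0,0,0,-1,-40,-1],[0,0,0,0,-1,-40,-1],[0,0,0,0,-1,-40,-1],[0,0,0,0,-1,-30,-1],[0,0,0,0,-1,-20,-1],[0,0,0,0,0,-10,-1],[0,0,0,0,0,0,-1]]'
python3 - <<'E'
from h import *
s=state(); print(s['eef_pos'].round(1))
C=np.array([523,-128.5,0]); Rc=R.from_euler('z',-9.6,degrees=True).as_matrix()
for n in("side","top"):
    c=cam(n); 
    if n=="side": save(c,"hover2.png",(180,60,340,200),4.5)
    P=(cloud(c)-C)@Rc; col=c["color"].astype(int); r,g,b=col[...,0],col[...,1],col[...,2]
    m=(r>100)&(r>2*g)&(r>2*b)&(abs(P[...,0])<110)&(abs(P[...,1])<160)&(P[...,2]>60)
    q=P[m]; print(n,len(q))
    if len(q)>5:
        xm=(q[:,0].max()+q[:,0].min())/2
        for k in(q[q[:,0]<xm],q[q[:,0]>xm]): print(k.mean(0).round(1),k.min(0).round(),k.max(0).round())
E
```

```text
t: 12.25
eef_pos: [487.6, -220.2, 152.6]
tcp_rot: [2.789, -0.009, -0.179]
ft_force: [0.3, 0.2, -1.3]
opening: 0.143
[ 487.6 -220.2  152.6]
side 58
[-54.6   4.3 206.3] [-109.  -42.  197.] [-44.  11. 254.]
[ 14.4   5.2 205.8] [  7.  -3. 201.] [ 23.  11. 209.]
top 0
```

View pics/hover2.png

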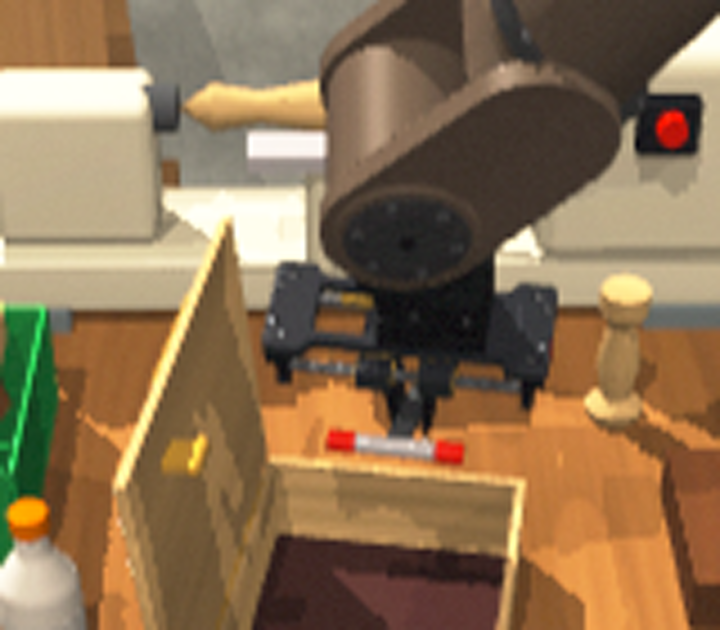

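The bar is at (395,447), level and centred, and the gripper is clear of the lid. Lowering into the compartment.

```bash
python3 -m inch '[[0,0,0,0,0,-25,-1],[0,0,0,0,0,-25,-1],[0,0,0,0,0,-25,-1],[0,0,0,0,0,-20,-1],[0,0,0,0,0,-12,-1],[0,0,0,0,0,-10,-1],[0,0,0,0,0,-8,-1],[0,0,0,0,0,-4,-1],[0,0,0,0,0,0,-1],[0,0,0,0,0,0,-1]]'
```

```text
t: 13.35
eef_pos: [488.0, -220.8, 25.1]
tcp_rot: [2.788, -0.011, -0.179]
ft_force: [0.6, 0.2, -1.7]
opening: 0.146
```

```bash
python3 -m inch '[[0,0,0,0,0,-4,-1],[0,0,0,0,0,-2,-1],[0,0,0,0,0,0,-1],[0,0,0,0,0,0,-1]]'
```

```text
t: 13.75
eef_pos: [487.7, -220.7, 18.6]
tcp_rot: [2.788, -0.011, -0.179]
ft_force: [0.1, -0.6, -1.8]
opening: 0.145
```

```bash
python3 -m inch '[[0,0,0,0,0,-3,-1],[0,0,0,0,0,0,-1],[0,0,0,0,0,0,-0.65],[0,0,0,0,0,0,-0.6],[0,0,0,0,0,0,-0.5],[0,0,0,0,0,0,-0.3],[0,0,0,0,0,0,-0.1],[0,0,0,0,0,0,0],[0,0,0,0,0,0,0],[0,0,0,0,0,0,0]]'
python3 - <<'E'
from h import *
C=np.array([523,-128.5,0]); Rc=R.from_euler('z',-9.6,degrees=True).as_matrix()
c=cam("side"); P=(cloud(c)-C)@Rc; col=c["color"].astype(int); r,g,b=col[...,0],col[...,1],col[...,2]
m=(r>90)&(r>2*g)&(r>2*b)&(abs(P[...,0])<95)&(abs(P[...,1])<150)&(P[...,2]<150); q=P[m]; print(len(q),q.mean(0) if len(q) else 0)
E
```

```text
t: 14.75
eef_pos: [487.7, -220.7, 15.6]
tcp_rot: [2.788, -0.011, -0.179]
ft_force: [-0.8, -1.2, -0.6]
opening: 0.499
0 0
```

```bash
python3 -m inch '[[0,0,0,0,3,10,0],[0,0,0,0,5,15,0],[0,0,0,0,0,25,0],[0,0,0,0,0,40,0],[0,0,0,0,0,45,0],[0,0,0,0,0,45,0],[0,0,0,0,0,45,0],[0,0,0,0,0,45,0],[0,0,0,0,0,45,0],[0,0,0,0,0,0,0]]'
python3 - <<'E'
from h import *
C=np.array([523,-128.5,0]); Rc=R.from_euler('z',-9.6,degrees=True).as_matrix()
for n in("side","top"):
    c=cam(n); save(c,n+"2.png",(170,90,330,210),4.5) if n=="side" else 0
    P=(cloud(c)-C)@Rc; col=c["color"].astype(int); r,g,b=col[...,0],col[...,1],col[...,2]
    m=(r>60)&(r>2*g)&(r>2*b)&(abs(P[...,0])<95)&(abs(P[...,1])<150)&(P[...,2]<150); q=P[m]; print(n,len(q),q.mean(0) if len(q) else 0)
    m=(P[...,2]>100)&(P[...,2]<255)&(P[...,0]>70)&(P[...,0]<140)&(abs(P[...,1])<130); q=P[m]
    for z in range(100,255,30):
        s=q[(q[:,2]>=z)&(q[:,2]<z+30)]
        if len(s): print(n,z,np.median(s,axis=0).round(1))
E
```

```text
t: 15.8
eef_pos: [488.8, -212.6, 337.2]
tcp_rot: [2.787, -0.021, -0.178]
ft_force: [-0.7, -0.1, -0.1]
opening: 0.499
side 0 0
side 100 [ 97.8  14.1 115.2]
side 130 [100.7  11.2 144.6]
side 160 [103.5  24.5 174.6]
side 190 [106.7  -4.1 204.8]
side 220 [109.2  39.4 238.3]
side 250 [111.4  27.9 252.5]
top 19 [-55.88770978   5.06443697  16.99741769]
top 100 [ 96.9  45.2 115. ]
top 130 [100.1  31.8 145.3]
top 160 [102.9  22.3 175.3]
top 190 [106.   -1.7 205.7]
top 220 [108.2  40.2 238. ]
top 250 [110.2  -7.1 252.6]
```

View pics/side2.png

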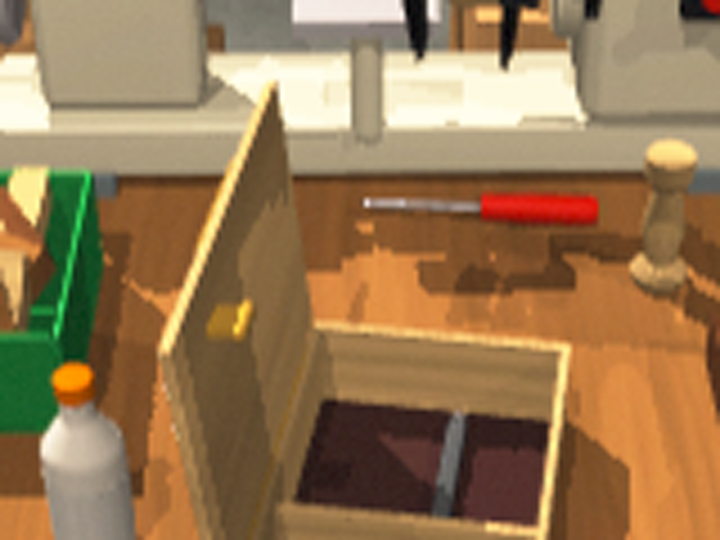

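The key lies flat in the compartment (shaft at (450,465), bar near the divider), and the lid is untouched. Next I go over and behind the lid with closed fingers.

```bash
python3 -m inch '[[5,-0.6,0,0,0,45,-1],[5,-0.6,0,0,0,20,-1],[5,-0.6,0,38,11,0,-1],[5,-0.6,0,38,11,0,-1],[0,0,0,38,11,0,-1],[0,0,0,38,11,0,-1],[0,0,0,38,11,0,-1],[0,0,0,2,2,0,-1],[0,0,0,0,0,0,-1],[0,0,0,0,0,0,-1]]'
python3 -m inch '[[0,0,0,0,0,-40,-1],[0,0,0,0,0,-40,-1],[0,0,0,0,0,-40,-1],[0,0,0,0,0,-40,-1],[0,0,0,0,0,-15,-1],[0,0,0,0,0,-10,-1],[0,0,0,0,0,0,-1],[0,0,0,0,0,0,-1]]'
python3 - <<'E'
from h import *
s=state(); T=R.from_euler('xyz',s['tcp_rot']).as_matrix(); print(s['opening'],T[:,2].round(3))
C=np.array([523,-128.5,0]); Rc=R.from_euler('z',-9.6,degrees=True).as_matrix(); print((s['eef_pos']-C)@Rc)
c=cam("side"); save(c,"behind.png",(150,60,350,210),3.8)
E
```

```text
t: 16.9
eef_pos: [679.0, -155.8, 395.0]
tcp_rot: [3.139, 0.012, -0.179]
ft_force: [-0.2, 0.5, 0.1]
opening: 0.004
t: 17.7
eef_pos: [679.8, -156.0, 212.1]
tcp_rot: [3.139, 0.009, -0.18]
ft_force: [-0.8, 0.0, 0.1]
opening: 0.002
0.001961380832628443 [-0.009 -0.001 -1.   ]
[159.22242352  -0.98324122 212.14875036]
```

View pics/behind.png

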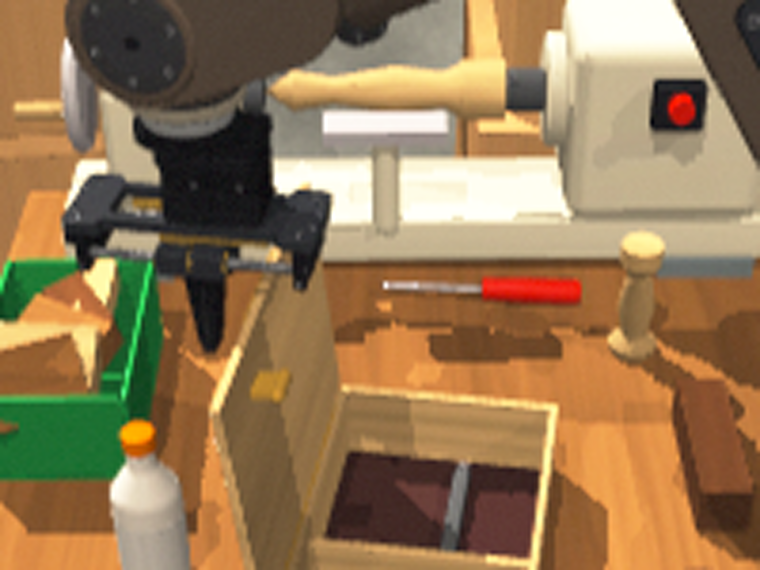

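The closed fingers at (208,330) stand behind the lid, clear of the bottle. I'm working out the arc to follow.

```bash
python3 - <<'E'
import numpy as np
ph=np.r_[1.67:0.099:-0.0785]; ph=np.r_[ph]
r=np.interp(ph,[0.1,1.67],[183,150]); w=10
x=95-r*np.cos(ph)+8*np.sin(ph)+w; z=70.5+r*np.sin(ph)+8*np.cos(ph)
c,s=np.cos(np.radians(-9.6)),np.sin(np.radians(-9.6))
for i in range(len(ph)): print(ph[i].round(2),x[i].round(),z[i].round(), *( (np.array([(x[i]-x[i-1])*c,(x[i]-x[i-1])*s,z[i]-z[i-1]])/2).round(1) if i else []))
E
python3 -m inch '[[0,0,0,-5,1,3,-1],[0,0,0,-8,1.4,4,-1],[0,0,0,-8,1.4,1,-1],[0,0,0,-4,0.7,0,-1],[0,0,0,-3,0.5,0,-1],[0,0,0,-3,0.5,0,-1],[0,0,0,0,0,0,-1]]'
```

```text
1.67 128.0 219.0
1.59 116.0 222.0 -5.8 1.0 1.5
1.51 104.0 224.0 -5.9 1.0 1.0
1.43 92.0 225.0 -6.0 1.0 0.5
1.36 79.0 225.0 -6.1 1.0 0.1
1.28 67.0 224.0 -6.2 1.0 -0.5
1.2 54.0 222.0 -6.2 1.0 -1.0
1.12 42.0 219.0 -6.1 1.0 -1.5
1.04 30.0 215.0 -6.1 1.0 -2.0
0.96 17.0 210.0 -6.0 1.0 -2.5
0.88 6.0 204.0 -5.8 1.0 -3.0
0.81 -6.0 197.0 -5.6 0.9 -3.5
0.73 -16.0 189.0 -5.3 0.9 -4.0
0.65 -27.0 181.0 -5.1 0.9 -4.4
0.57 -36.0 171.0 -4.7 0.8 -4.9
0.49 -45.0 160.0 -4.4 0.7 -5.3
0.41 -53.0 149.0 -4.0 0.7 -5.7
0.34 -60.0 137.0 -3.6 0.6 -6.1
0.26 -67.0 124.0 -3.1 0.5 -6.4
0.18 -72.0 111.0 -2.6 0.4 -6.7
0.1 -76.0 97.0 -2.1 0.4 -6.9
t: 18.45
eef_pos: [648.7, -150.2, 218.9]
tcp_rot: [3.139, 0.01, -0.179]
ft_force: [1.2, -0.6, 1.0]
opening: 0.004
```

```bash
python3 -m inch '[[0,0,0,-5.8,1,1.5,-1],[0,0,0,-5.8,1,1.5,-1],[0,0,0,-5.9,1,1,-1],[0,0,0,-5.9,1,1,-1],[0,0,0,-6,1,0.5,-1],[0,0,0,-6,1,0.5,-1],[0,0,0,-6.1,1,0.1,-1],[0,0,0,-6.1,1,0.1,-1]]'
```

```text
t: 19.25
eef_pos: [600.7, -142.1, 224.9]
tcp_rot: [3.139, 0.01, -0.179]
ft_force: [2.7, -0.6, -0.6]
opening: 0.002
```

```bash
python3 -m inch '[[0,0,0,-6.2,1,-0.5,-1],[0,0,0,-6.2,1,-0.5,-1],[0,0,0,-6.2,1,-1,-1],[0,0,0,-6.2,1,-1,-1],[0,0,0,-6.1,1,-1.5,-1],[0,0,0,-6.1,1,-1.5,-1],[0,0,0,-6.1,1,-2,-1],[0,0,0,-6.1,1,-2,-1],[0,0,0,-6,1,-2.5,-1],[0,0,0,-6,1,-2.5,-1]]'
```

```text
t: 20.25
eef_pos: [539.4, -132.1, 209.7]
tcp_rot: [3.139, 0.011, -0.179]
ft_force: [2.7, -0.0, -0.6]
opening: 0.002
```

```bash
python3 -m inch '[[0,0,0,-5.8,1,-3,-1],[0,0,0,-5.8,1,-3,-1],[0,0,0,-5.6,0.9,-3.5,-1],[0,0,0,-5.6,0.9,-3.5,-1],[0,0,0,-5.3,0.9,-4,-1],[0,0,0,-5.3,0.9,-4,-1],[0,0,0,-5.1,0.9,-4.4,-1],[0,0,0,-5.1,0.9,-4.4,-1]]'
```

```text
t: 21.05
eef_pos: [495.9, -124.7, 179.7]
tcp_rot: [3.139, 0.011, -0.179]
ft_force: [0.6, -0.5, 0.6]
opening: 0.004
```

Run:
```python
from h import *
C=np.array([523,-128.5,0]); Rc=R.from_euler('z',-9.6,degrees=True).as_matrix()
s=state(); print((s['eef_pos']-C)@Rc, s['ft_force'])
c=cam("side"); P=(cloud(c)-C)@Rc
q=P[(P[...,0]>-110)&(P[...,0]<90)&(P[...,1]>60)&(P[...,1]<140)&(P[...,2]>80)&(P[...,2]<260)]
print(len(q),np.polyfit(q[:,0],q[:,2],1),q.min(0),q.max(0))
```

```text
[-27.3596311   -0.74179115 179.67513994] [ 0.61043049 -0.54239356  0.56960777]
912 [ -0.78364072 153.39375878] [-64.3197824   60.0888903   82.06470966] [ 89.98877325 139.82441713 203.85529522]
```

The lid measures 0.67 rad, as planned. I continue along the arc, slower near the end.

```bash
python3 -m inch '[[0,0,0,-4.7,0.8,-4.9,-1],[0,0,0,-4.7,0.8,-4.9,-1],[0,0,0,-4.4,0.7,-5.3,-1],[0,0,0,-4.4,0.7,-5.3,-1],[0,0,0,-4,0.7,-5.7,-1],[0,0,0,-4,0.7,-5.7,-1],[0,0,0,-3.6,0.6,-6.1,-1],[0,0,0,-3.6,0.6,-6.1,-1],[0,0,0,-3.1,0.5,-6.4,-1],[0,0,0,-3.1,0.5,-6.4,-1]]'
```

```text
t: 22.1
eef_pos: [456.5, -118.1, 122.7]
tcp_rot: [3.139, 0.011, -0.179]
ft_force: [1.1, -0.3, 0.6]
opening: 0.003
```

```bash
python3 -m inch '[[0,0,0,-2,0.4,-4,-1],[0,0,0,-2,0.3,-4,-1],[0,0,0,-1.5,0.3,-4,-1],[0,0,0,-1.5,0.2,-4,-1],[0,0,0,-1.5,0.2,-4,-1],[0,0,0,-1,0.2,-4,-1],[0,0,0,0,0,-3,-1],[0,0,0,0,0,0,-1]]'
```

```text
t: 22.9
eef_pos: [447.0, -116.5, 95.9]
tcp_rot: [3.139, 0.011, -0.179]
ft_force: [0.2, -0.0, -0.8]
opening: 0.006
```

Near the catch (about 0.1 rad). Pressing straight down, slowly.

```bash
python3 -m inch '[[0,0,0,0,0,-2,-1],[0,0,0,0,0,-2,-1],[0,0,0,0,0,-2,-1],[0,0,0,0,0,-2,-1],[0,0,0,0,0,0,-1]]'
```

```text
t: 23.4
eef_pos: [446.8, -116.4, 88.4]
tcp_rot: [3.139, 0.011, -0.179]
ft_force: [-3.5, 0.5, 4.9]
opening: -0.001
```

```bash
python3 -m inch '[[0,0,0,0,0,-1.5,-1],[0,0,0,0,0,-1.5,-1],[0,0,0,0,0,-1,-1],[0,0,0,0,0,0,-1]]'
```

```text
t: 23.8
eef_pos: [446.8, -116.4, 84.2]
tcp_rot: [3.139, 0.011, -0.179]
ft_force: [-0.9, 0.7, 1.7]
opening: 0.004
```

```bash
python3 -m inch '[[0,0,0,0,0,-1.5,-1],[0,0,0,0,0,-1.5,-1],[0,0,0,0,0,-1.5,-1],[0,0,0,0,0,0,-1]]'; python3 -m inch '[[0,0,0,0,0,-1.5,-1],[0,0,0,0,0,-1,-1],[0,0,0,0,0,0,-1]]'
```

```text
t: 24.2
eef_pos: [447.5, -116.6, 79.5]
tcp_rot: [3.139, 0.01, -0.179]
ft_force: [-0.3, 0.2, -0.1]
opening: 0.006
t: 24.5
eef_pos: [447.5, -116.7, 78.4]
tcp_rot: [3.139, 0.009, -0.179]
ft_force: [-4.9, 1.5, 23.0]
opening: 0.005
```

Force fell to 0 at z=79.5, then the fingers met a firm stop at z=78.4, which is the closed height (78.5). The catch has snapped. Backing off and checking.

```bash
python3 -m inch '[[0,0,0,0,0,5,-1],[0,0,0,0,0,25,-1],[0,0,0,0,0,40,-1],[0,0,0,0,0,45,-1],[0,0,0,0,0,45,-1],[0,0,0,-10,0,45,-1],[0,0,0,-10,0,45,-1],[0,0,0,0,0,30,-1],[0,0,0,0,0,0,-1],[0,0,0,0,0,0,-1]]'
python3 - <<'E'
from h import *
C=np.array([523,-128.5,0]); Rc=R.from_euler('z',-9.6,degrees=True).as_matrix()
for n in("side","top"):
    c=cam(n); P=(cloud(c)-C)@Rc
    if n=="side": save(c,"end.png",s=1.5)
    q=P[(abs(P[...,0]+5)<80)&(abs(P[...,1])<140)&(P[...,2]>60)&(P[...,2]<110)]
    print(n,len(q),np.linalg.lstsq(np.c_[q[:,:2],np.ones(len(q))],q[:,2],rcond=None)[0],np.percentile(q[:,2],[5,50,95]))
    for k in("spare","key","glue","wax","bowl","spindle"):
        for r in regions_of(k,n)[:3]:
            m=r["pixels"]&(c["depth"]>0)
            if m.any(): print(k,round(r["score"],2),np.median(cloud(c)[m],axis=0).round())
E
```

```text
t: 25.5
eef_pos: [427.2, -116.6, 357.1]
tcp_rot: [3.139, 0.01, -0.179]
ft_force: [-0.1, 0.3, -1.0]
opening: 0.005
side 2695 [1.96324550e-03 2.36957754e-03 7.73826546e+01] [74.52290738 77.36508922 80.06450385]
spare 0.57 [459. 279. 235.]
key 0.89 [618. 429. 132.]
key 0.73 [482. 151. 130.]
key 0.52 [790. 185. 133.]
glue 0.64 [ 738. -111.   84.]
wax 0.45 [789.  55.  68.]
bowl 0.86 [253. 293.  22.]
bowl 0.21 [459. 280. 236.]
spindle 0.59 [ 314. -426.   64.]
top 1843 [-2.32529283e-03 -2.24676113e-03  7.80609249e+01] [70.91638084 77.99850582 84.76873993]
spare 0.52 [458. 270. 239.]
key 0.6 [481. 143. 134.]
key 0.57 [772. 171. 133.]
glue 0.64 [ 730. -128.   99.]
glue 0.41 [551. -87.  78.]
wax 0.72 [763.  36.  67.]
bowl 0.68 [255. 304.  20.]
spindle 0.53 [ 312. -433.  108.]
spindle 0.29 [555. -94.  78.]
```

View pics/end.png

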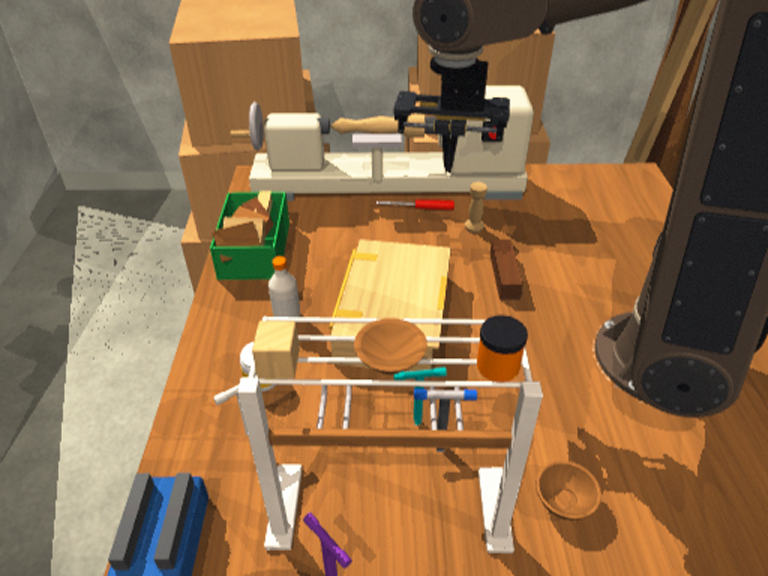

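The lid at (395,285) is flat and closed. The red key's fork at (336,405) is empty, blue hangs at (446,394), and everything else is in place.

```bash
python3 -c "
from cell import ticket; print(ticket.job_done())"
```

```text
the job is handed in; nothing more can be done
None
```

The job is handed in: the red-handled key is in the empty compartment of the chuck case, and the lid is shut with the catch snapped. It took about 26 s of the 69 s allowed, with no verdict reported yet.

- **Key:** I lifted it off its fork with the tool leaning 50 degrees. I released it tilted about 20 degrees with the shaft tip just above the floor, so the bar end settled the last few centimetres by itself. The next picture showed it lying flat.
- **Lid:** I pushed it over along its arc at about 60 mm/s, then pressed it down slowly. The force readings peaked at about 5 N going over the catch, then fell to zero. A final check push met a firm stop at 23 N, with the lid top at 78.4 mm (closed height is 78.5 mm).
- **Last checks:** After I backed off, both cameras showed the lid level (tilt about 0.002 rad, 77–78 mm high). The blue key still hangs on its fork. The look-alike keys, bottle, tin, bowl and spindle measured where they started. The block and screwdriver I checked only by eye.
- **Disagreements:** The networks gave a few low-scoring false hits on the closed lid and, as "bowl", on the blue key. The top camera's reading of the white look-alike was about 20 mm off its first one, while the side camera showed it unmoved.

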